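# Fit the spin coater's chuck and cover

## Robot

A 7-joint arm with a two-finger parallel gripper is mounted at the origin on a cart in front of the work surface, level with it; the furniture and walls round the work are solid. World frame = base frame: x ahead of the robot, y to its left, z up, the work surface at z = 0. Lengths are in m, angles in degrees, forces in N, time in s.
With the tool pointing down it reaches from about 0.4 to 0.875 m from the base axis. Payload 6.5 kg.
Tool frame: the origin (TCP) lies midway between the tips of the shut fingers; the grasp point (between the pads) lies 19 mm behind it; z points along the fingers, y is the line along which they close (so a half turn about z gives the same grasp; the last joint's range is limited). The gripper opens to 88 mm and grips with 3 to 60 N. Pads are 18 mm wide; open, the fingers measure 123 mm over their backs; the gripper's body (75 mm by 187 mm) begins 45 mm behind the grasp point.
Start: joints at [68.457, 30.733, -0.252, 88.115, 0.149, 61.152, -4.079], TCP at [0.198, -0.619, 0.214] pointing down, gripper open.
Joint ranges: [-154.64, 154.64], [-21.42, 123.67], [-72.66, 72.17], [13.99, 137.28], [-74.86, 254.86], [10.95, 109.41], [-158.01, 158.01]. Speed limits (degrees/s): [136.94, 136.94, 180, 180, 180, 180, 180].

## Interface

Orientations are given as [roll, pitch, yaw] about the fixed x, y, z axes, in that order (R = Rz(yaw) Ry(pitch) Rx(roll)).
In Python, from station import read_state, get_image, camera_params, job_done gives the robot as it stands.
- The arm moves only by the tool servo_tool, never from a script. Its argument "plan" is text: rows parted by semicolons, each of 7 numbers parted by spaces: the shift along the tool's x, y, z in cm, then the turn, a rotation vector about the tool's x, y, z in rad, then the finger opening in cm, from 0 to 8.81. In form: x y z ax ay az fingers; .... A call has 1 to 5 rows; each row is the pose to reach, as a shift and turn from the pose commanded when the call began, along the tool's axes at that moment; what a row does not reach only later rows make up. A row lasts 1/8 s, in which the tool goes at most 62.5 mm and 10.7 degrees, less where a joint would pass 70% of its speed; a pose out of reach is approached as far as the arm can. A call with a gripper value outside its range is refused whole. The fingers move at their own pace and stop on an object; the grip force is fixed at half the most. Time passes only in rows, so rows that repeat a pose let the fingers close. It gives the time, the measured TCP pose, the force, the opening and the grip force at its end, in the units of the state.
- read_state(): the state, without advancing time (a new reading comes with each control period).
- get_image(name): name is "scene" or "top" or "wrist"; returns (picture, depth): 480x640x3 uint8, blue, green, red; 480x640 float32, m along the optical axis (not along the pixel's ray), 0 where there is no reading.
- camera_params(name): a dict with "fx", "fy", "cx", "cy" (pixels), "cam_to_world" (4x4, takes a point from camera to world coordinates). Camera axes: x right, y up, looking along -z (the intrinsics and any distortion apply to the point x, -y, -z); pixel columns grow to the right and rows downward; lengths in m; the calibration is good to about 2 mm. A picture is of the moment at which its call begins: read the wrist's pose just before it. camera_params takes no time and is no camera call; for the wrist camera it gives the pose at the moment of the call.
- job_done(): hands the job in; it is judged then, once.
The state is a dict: "clock": time; "q": joint angles; "qd": joint speeds; "tau": joint torques, N m; "tool_pos": TCP position; "tool_rot": TCP orientation; "ft_force": force on the tool from outside, world axes, zero at the start; "ft_torque": the same for the moment, N m; "width": finger opening in m; "gripper_force": force on a finger pad.
Only numpy, scipy, OpenCV 4.12 (cv2) and the standard library are available. Lean on these libraries where they do the work, as an engineer would, in place of code of your own. Each camera call takes 0.05 s, during which the arm holds its last target. There are 200 camera calls.

## Task

Get the spin coater ready for a wafer: set the larger of the two chucks on the spindle in the bowl, where its hub hides the cross pin, and turn it under light pressure until its slots drop over the pin and it sits fully home. Then put the cover on: hook its straight rear edge under the lip at the back of the coater, swing it down flat on the rim, and let go. Leave the small chuck and the tweezers where they are.

Things in the scene. Friction and masses are not known exactly. Their poses are not given: they have to be found in the camera images.
- coater: Spin coater fixed on the bench: white box 192 x 192 mm, its flat top (the rim) 95 mm above the bench; a grey control panel on its front (-x) reaches 145 mm ahead of the origin, 72 mm high. Origin on the bench under the bowl's axis; x to its back, z up. A round steel bowl, 150 mm across, 65 mm deep, is open at the top, centred over the origin; the spindle stands in its middle.
- coater_lip (a point): Mouth of the steel retaining lip at the coater's back, at rim height (95 mm up), 79.5 mm behind the bowl's axis; axes as coater. The lip is 110 mm wide, its underside 10 mm and top 15 mm above the rim; it overhangs the rim from this point to an upright wall 15 mm further back.
- spindle_seat (a point): Centre of the top of the spindle's round shoulder (34 mm across, 44 mm above the bench, 14 mm above the bowl floor); axes as coater. From it a shaft 12 mm across rises 18 mm, then tapers to 6 mm at its tip, 24 mm up. A level cross pin 4 mm thick, 26 mm long goes through the shaft, its top 7 mm up, at any angle each time; friction (0.2 N m) keeps it there.
- chuck_center (a point): The larger chuck (aluminium, about 90 g, 34 mm tall): a flat disc 52 mm across, 8 mm thick, on a hub 30 mm across, 26 mm tall; it stands on its hub. Point on its axis, 17 mm above its underside, 13 mm below the disc's mid-height. z is the axis, up to the disc; x and y lie along the slots and along the dark cross on the disc's top.
- chuck_foot (a point): Centre of the larger chuck's underside, axes as chuck_center. The hub has a bore 14.4 mm across, 26 mm deep; its foot is cut by two crossing slots 6.2 mm wide, 9 mm deep, along x and y, so it can drop over the pin in four positions a quarter turn apart. Resting on the pin it stands 7 mm above the shoulder; home, it lies on the shoulder.
- small_chuck_center (a point): The small chuck, to be left alone: same hub and height, but its disc is only 36 mm across. Point on its axis, 17 mm above its underside.
- cover_grip (a point): Centre of the bar handle on the cover: a level aluminium bar along the cover's y, 84 mm long, 14 mm wide, 16 mm high, on two posts 64 mm apart, 18 mm free below it. The point lies over the cover's middle, 30 mm above the plate's underside and 38 mm above the foot of its rib. Axes: x to the straight rear edge, z up. The cover weighs about 200 g.
- cover_rear (a point): Middle of the cover's straight rear edge (176 mm wide) at the plate's underside: 90 mm along +x and 30 mm below cover_grip, same axes. The plate is 4 mm thick, round in front (radius 88 mm). A round rib below it, 140 mm across, 8 mm deep, fits the bowl with 5 mm play. In place, this point lies at rim height, 10.5 mm behind coater_lip.
- tweezers_fine: Fine steel tweezers, 121 x 14 x 8 mm, lying along their y between the two chucks, to be left alone; origin at the centre of the underside.
There are look-alikes about, which are no part of the job. What is shaped like the part that bears chuck_center but blue, orange or pink is not meant.

How it is judged (in metres and radians):
On the way:
1. the larger chuck sits fully home on the spindle, its slots over the cross pin (horizontal distance between chuck_center and spindle_seat below 0.003 m and z of chuck_center in the frame of spindle_seat below 0.0195 m and angle between chuck_center's own z axis and vertical below 0.08 rad), for 0.2 s.
At the end, for the whole second after the job is handed in: The larger chuck is home on the spindle (underside within 2.5 mm of the shoulder, within 3 mm of its axis, upright within 0.08 rad) and the cover lies flat on the rim (within 3 mm of rim height, level within 0.03 rad) with its rear edge at least 3 mm under the lip and within 30 mm of its middle (all of step 1 and x of cover_rear in the frame of coater_lip above 0.003 m and z of cover_rear in the frame of coater_lip between -0.003 and 0.003 m and y of cover_rear in the frame of coater_lip between -0.03 and 0.03 m and z of cover_grip in the frame of coater below 0.128 m and angle between cover_grip's own z axis and vertical below 0.03 rad); the robot touches nothing.
It fails at once if the small chuck is pushed more than 30 mm or knocked over (distance of small_chuck_center from where it was at the start of the episode above 0.03 m or angle between small_chuck_center's own z axis and vertical above 0.6 rad).
It fails at once if the tweezers are pushed more than 30 mm (distance of tweezers_fine from where it was at the start of the episode above 0.03 m).
It fails at once if the chuck is forced down on the coater with more than 60 N (contact force between chuck and coater above 60 N).
It also fails if it takes over 72 s, if anything falls off the work surface, if the arm or the gripper's body presses on something with over 40 N, if the wrist force passes 120 N, or if a joint passes its speed limit or range.

## Working session

There is one attempt and no reset: what is moved stays moved. The work goes in short steps, Python scripts to look and compute and a tool call to move; the robot and the scene stay as the last step left them, time stands still between calls to the robot, and variables do not carry over. Pictures are saved under pics/ and viewed, at most 11 in all, crops included, and the job is handed in when it is done.

Besides the shell and the picture viewer there is one more tool, called after "Request:" as a command line: name --argument value ..., lists and objects as JSON in quotes. servo_tool: Moves the arm, as the interface text tells. Its arguments: {"type":"object","properties":{"plan":{"type":"string"}},"required":["plan"]}

```bash
mkdir -p pics; ls
cat > h.py <<'E'
import numpy as np, cv2
from station import *
def snap(n,f=None):
    p=camera_params(n); im,d=get_image(n)
    if f: cv2.imwrite('pics/'+f,im)
    return im,d,p
def ray(p,u,v):
    M=np.array(p['cam_to_world']); d=np.array([(u-p['cx'])/p['fx'],-(v-p['cy'])/p['fy'],-1.])
    return M[:3,3],M[:3,:3]@d
def onz(p,u,v,z):
    o,d=ray(p,u,v); return o+d*(z-o[2])/d[2]
def cloud(d,p):
    v,u=np.mgrid[:480,:640]; M=np.array(p['cam_to_world'])
    c=np.stack([(u-p['cx'])/p['fx']*d,-(v-p['cy'])/p['fy']*d,-d],-1)
    return c@M[:3,:3].T+M[:3,3]
E
python3 - <<'E'
from h import *
s=read_state();print(s)
a=snap('scene','s1.png');b=snap('top','t1.png')
print(a[2],b[2])
cv2.imwrite('pics/st.png',np.hstack([cv2.resize(a[0],(400,300)),cv2.resize(b[0],(400,300))]))
np.savez('t1.npz',im=b[0],d=b[1])
E
```

```text
pics
{'clock': 0.0, 'q': array([68.45627482, 30.77878253, -0.25416987, 88.16997346,  0.15122007,
       61.15068486, -4.07813686]), 'qd': array([-0.00443909, -0.03093711, -0.06835663,  0.09355819, -0.03932721,
        0.0175756 ,  0.02516847]), 'tau': array([ 8.22133679e-04, -5.70967662e+01,  9.90880542e-01, -2.51600629e+01,
       -5.64274576e-02,  1.78718782e-02,  1.73283092e-04]), 'tool_pos': array([ 0.19793958, -0.61844559,  0.21272953]), 'tool_rot': array([-1.79901300e+02,  9.30402046e-03,  1.77571586e+01]), 'ft_force': array([-0.11954141, -0.45063838, -0.66863993]), 'ft_torque': array([-0.0103826 ,  0.01263249,  0.02229724]), 'gripper_force': 0.0, 'width': 0.08817911117790313}
{'fx': 433.99804871825773, 'fy': 433.99804871825773, 'cx': 320.7002262600899, 'cy': 242.86186210228487, 'cam_to_world': array([[-0.53559319,  0.60859639, -0.58544886, -0.01132713],
       [-0.84435001, -0.39791413,  0.35879994,  0.31525424],
       [-0.01459402,  0.68649456,  0.72698847,  0.72133713],
       [ 0.        ,  0.        ,  0.        ,  1.        ]])} {'fx': 620.6233787058559, 'fy': 620.6233787058559, 'cx': 323.2960703960091, 'cy': 232.88651890354942, 'cam_to_world': array([[ 0.02696201,  0.99093175, -0.13163324,  0.29773856],
       [-0.99960296,  0.02780435,  0.00456504,  0.01621123],
       [ 0.00818362,  0.1314579 ,  0.99128798,  1.60395433],
       [ 0.        ,  0.        ,  0.        ,  1.        ]])}
```

View pics/s1.png

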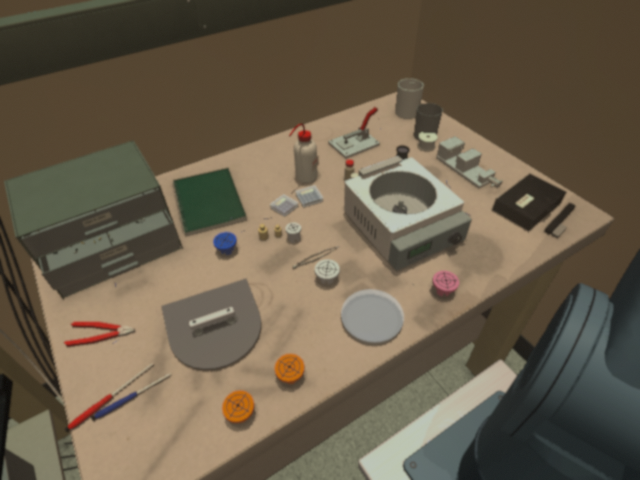

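View pics/t1.png

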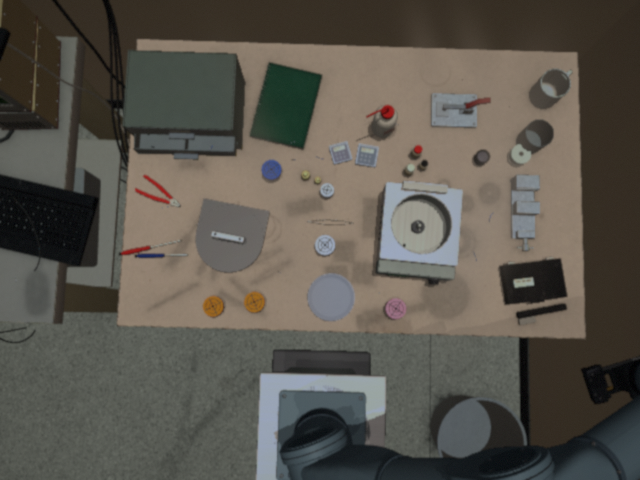

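The scene shows the cover, both chucks, the tweezers and the coater. In the top view the larger chuck is at (325,244), the small one at (327,190), the tweezers at (330,222), the cover handle at (228,237), the bowl at (420,224) and the lip at (425,187).

Run:
```python
from h import *
z=np.load('t1.npz');im,d=z['im'],z['d'];p=camera_params('top')
C=cloud(d,p)
for n,u,v,h in [('chuck',325,244,.034),('small',327,190,.034),('tweez',330,222,.004),('grip',228,237.5,.046),('h1',213,233.5,.046),('h2',243,240,.046),('rearL',205,199,.012),('rearR',270,211,.012),('bowl',421,223,.095),('spindle',418,227,.068),('lipL',402,184,.11),('lipR',447,190,.11),('boxFL',379,262,.095),('boxFR',456,267,.095),('boxBL',385,184,.095),('boxBR',461,188,.095)]:
    print(n,onz(p,u,v,h).round(3),C[int(v),int(u)].round(3))
# rim fit
m=(abs(C[...,2]-.095)<.006)&(abs(C[...,0]-.33)<.2)&(abs(C[...,1]+.2)<.14)
m=cv2.morphologyEx(m.astype(np.uint8),cv2.MORPH_OPEN,np.ones((2,2)))
print(m.sum(), cv2.minAreaRect(C[m>0][:,:2].astype(np.float32)))
pw=camera_params('wrist');s=read_state()
from scipy.spatial.transform import Rotation as R
T=np.eye(4);T[:3,:3]=R.from_euler('xyz',s['tool_rot'],degrees=True).as_matrix();T[:3,3]=s['tool_pos']
print(np.linalg.inv(T)@pw['cam_to_world'],pw['fx'])
```

```text
chuck [0.478 0.004 0.034] [0.477 0.004 0.043]
small [0.618 0.002 0.034] [0.618 0.002 0.034]
tweez [ 0.539 -0.008  0.004] [ 0.54  -0.008  0.001]
grip [0.486 0.249 0.046] [0.488 0.25  0.045]
h1 [0.495 0.288 0.046] [0.496 0.287 0.048]
h2 [0.481 0.211 0.046] [0.481 0.211 0.046]
rearL [0.589 0.319 0.012] [0.589 0.318 0.016]
rearR [0.563 0.149 0.012] [0.565 0.15  0.   ]
bowl [ 0.529 -0.23   0.095] [ 0.537 -0.239  0.044]
spindle [ 0.523 -0.227  0.068] [ 0.525 -0.229  0.056]
lipL [ 0.623 -0.181  0.11 ] [ 0.627 -0.183  0.091]
lipR [ 0.611 -0.291  0.11 ] [ 0.61  -0.291  0.113]
boxFL [ 0.43  -0.129  0.095] [ 0.432 -0.131  0.074]
boxFR [ 0.423 -0.317  0.095] [ 0.431 -0.338 -0.004]
boxBL [ 0.625 -0.14   0.095] [ 0.646 -0.151 -0.003]
boxBR [ 0.62  -0.329  0.095] [ 0.64  -0.35   0.003]
1505 ((0.44854286313056946, -0.15668833255767822), (0.1573815494775772, 0.43101704120635986), 21.036020278930664)
[[ 1.59429392e-03  9.62894023e-01  2.69875081e-01  6.89710236e-02]
 [ 9.99998352e-01 -1.30064076e-03 -1.26692721e-03  8.52666123e-04]
 [-8.68906112e-04  2.69876656e-01 -9.62894509e-01 -1.71328104e-01]
 [ 0.00000000e+00  0.00000000e+00  0.00000000e+00  1.00000000e+00]] 409.3090525319663
```

Request:
servo_tool --plan "5.1 -2.9 -0.5 0 0 0.04 8.8; 10.2 -5.8 -1 0 0 0.08 8.8; 15.3 -8.7 -1.5 0 0 0.12 8.8; 20.4 -11.6 -2 0 0 0.16 8.8; 25.5 -14.5 -2.5 0 0 0.2 8.8"

```text
clock: 0.72
tool_pos: [0.3977, -0.4015, 0.2385]
tool_rot: [-180.0, 0.0, 6.2]
ft_force: [0.8, -2.1, -0.7]
width: 0.0878
gripper_force: 0.0
```

Request:
servo_tool --plan "4.4 -3.9 -0.5 0 0 0.05 8.8; 8.8 -7.8 -1 0 0 0.1 8.8; 13.2 -11.7 -1.5 0 0 0.15 8.8; 17 -15.2 -2 0 0 0.18 8.8; 17 -15.2 -2 0 0 0.18 8.8"

```text
clock: 1.35
tool_pos: [0.552, -0.2282, 0.2585]
tool_rot: [-179.9, -0.1, -3.6]
ft_force: [0.1, -0.8, -0.5]
width: 0.0879
gripper_force: 0.0
```

Run:
```python
from h import *
im,d,p=snap('wrist','w1.png'); s=read_state();print(s['tool_pos'],s['tool_rot'],s['q'].round(1))
np.savez('w1.npz',im=im,d=d,M=p['cam_to_world'])
```

```text
[ 0.54994049 -0.23147194  0.2581945 ] [-1.79961905e+02  2.86002688e-02 -3.78406426e+00] [ 22.6  23.2  -5.5  93.6   2.4  63.4 -77.3]
```

View pics/w1.png

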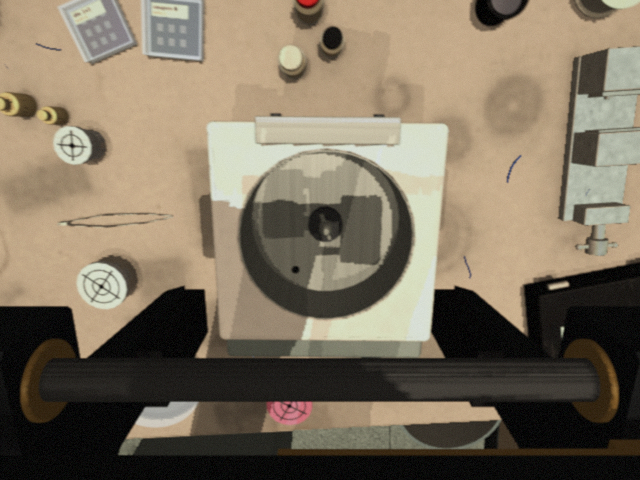

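Good view: bowl centred at (326,224) in the wrist image, lip at (257–400,130), large chuck at (102,286), small chuck at (73,146).

Run:
```python
from h import *
z=np.load('w1.npz');im,d=z['im'],z['d'];p=camera_params('wrist');p['cam_to_world']=z['M']
for n,u,v,h in [('lipL',257,143,.11),('lipR',400,143,.11),('FL',219,339,.095),('FR',432,340,.095),('BL',208,123,.095),('BR',448,123,.095),('tip',326,229,.068)]:
    print(n,onz(p,u,v,h).round(4))
# bowl: rim depth edge
C=cloud(d,p)
m=(abs(C[...,2]-.095)<.012).astype(np.uint8); m[:, :200]=0;m[:,460:]=0;m[345:]=0
print(m.sum())
hole=((1-m)).astype(np.uint8)
n,l,st,ce=cv2.connectedComponentsWithStats(hole)
k=l[224,326];print(st[k],ce[k])
cs,_=cv2.findContours((l==k).astype(np.uint8),cv2.RETR_EXTERNAL,cv2.CHAIN_APPROX_NONE)
c=max(cs,key=cv2.contourArea).reshape(-1,2)
P=np.array([onz(p,u,v,.095)[:2] for u,v in c]);print(cv2.minEnclosingCircle(P.astype(np.float32)),cv2.fitEllipse(P.astype(np.float32)))
o,dr=ray(p,326,224);print('C',C[224,326])
a=cv2.resize(im[184:264,286:366],(400,400),interpolation=cv2.INTER_CUBIC)
a=cv2.convertScaleAbs(a,alpha=2.2,beta=10)
b=cv2.resize(im[246:326,62:142],(400,400),interpolation=cv2.INTER_CUBIC)
cv2.imwrite('pics/z1.png',np.hstack([a,b]))
```

```text
lipL [ 0.6116 -0.1854  0.11  ]
lipR [ 0.605 -0.294  0.11 ]
FL [ 0.4402 -0.131   0.095 ]
FR [ 0.4276 -0.3246  0.095 ]
BL [ 0.6287 -0.1462  0.095 ]
BR [ 0.6173 -0.3346  0.095 ]
tip [ 0.5306 -0.2341  0.068 ]
24850
[  241   151   169   162 21279] [325.05672259 230.9345364 ]
((0.5320180654525757, -0.23295864462852478), 0.07191384583711624) ((0.5319147109985352, -0.2328931838274002), (0.140274778008461, 0.14095355570316315), 0.5293756127357483)
C [ 0.53423378 -0.23432719  0.06356513]
```

View pics/z1.png

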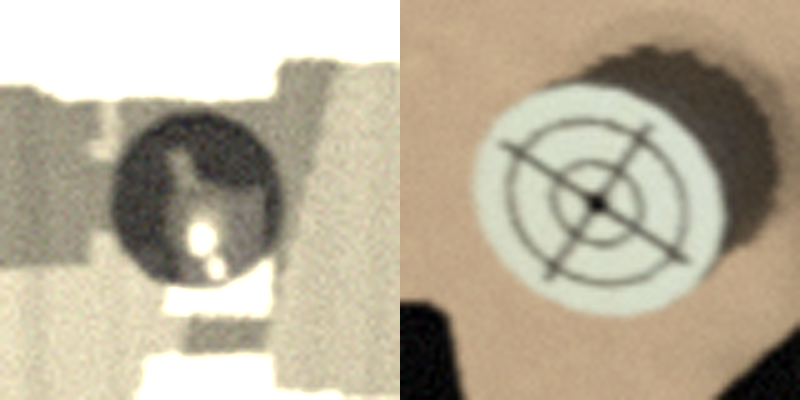

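Run:
```python
from h import *
z=np.load('w1.npz');p=camera_params('wrist');p['cam_to_world']=z['M']
f=lambda zx,zy,ox,oy,h: onz(p,ox+zx/5-.4,oy+zy/5-.4,h)
print('shoulder',f(197,200,286,184,.044),'tip?',f(201,238,286,184,.068))
a,b=f(179,153,286,184,.049),f(217,269,286,184,.049); v=a-b;print('pin',a,b,np.linalg.norm(v),np.degrees(np.arctan2(v[1],v[0])),(a+b)/2)
g=lambda zx,zy:f(zx-400,zy,62,246,.034)
for q in [((502,144),(686,262)),((650,126),(548,278))]:
    v=g(*q[0])-g(*q[1]);print('chuck line',np.linalg.norm(v),np.degrees(np.arctan2(v[1],v[0])))
print('chuck c',g(597,202), 'small',onz(p,73,146,.034),'tw',onz(p,63,220,.004),onz(p,172,214,.004))
```

```text
shoulder [ 0.53006123 -0.23341151  0.044     ] tip? [ 0.52856217 -0.23376082  0.068     ]
pin [ 0.5405856  -0.23052551  0.049     ] [ 0.51737342 -0.23649119  0.049     ] 0.023966532814960115 14.413443525523865 [ 0.52897951 -0.23350835  0.049     ]
chuck line 0.04328311066067129 49.255337342246655
chuck line 0.04264908466896455 -41.04995852578571
chuck c [0.47537691 0.00226607 0.034     ] small [ 6.17124572e-01 -1.42860115e-04  3.40000000e-02] tw [0.54140512 0.04529648 0.004     ] [ 0.54087256 -0.07182387  0.004     ]
```

Request:
servo_tool --plan "-1.4 -4.6 1.5 0 0 -0.03 8.8; -2.8 -9.2 3.5 0 0 -0.06 8.8; -4.2 -13.8 5.5 0 0 -0.1 8.8; -5.6 -18.4 7.5 0 0 -0.14 8.8; -7 -22.9 9.8 0 0 -0.14 8.8"

```text
clock: 2.02
tool_pos: [0.4945, -0.0009, 0.1601]
tool_rot: [180.0, -0.0, 3.9]
ft_force: [0.5, 0.4, 0.1]
width: 0.0879
gripper_force: 0.0
```

Request:
servo_tool --plan "0 0 0 0 0 0 8.8; 0 0 0 0 0 0 8.8"

```text
clock: 2.28
tool_pos: [0.4954, -0.0023, 0.1607]
tool_rot: [179.9, 0.0, 3.9]
ft_force: [-0.7, -0.1, -0.3]
width: 0.0882
gripper_force: 0.0
```

```bash
cat > chk.py <<'E'
from h import *
import sys
im,d,p=snap('wrist','w2.png'); s=read_state();print(s['tool_pos'],s['tool_rot'],s['q'].round(1))
hs=cv2.cvtColor(im,cv2.COLOR_BGR2HSV)
m=((hs[...,2]>150)&(hs[...,1]<50)).astype(np.uint8)
m=cv2.morphologyEx(m,cv2.MORPH_CLOSE,np.ones((9,9)))
for c in cv2.findContours(m,cv2.RETR_EXTERNAL,cv2.CHAIN_APPROX_NONE)[0]:
    if cv2.contourArea(c)<800: continue
    (u,v),ax,an=cv2.fitEllipse(c); P=np.array([onz(p,*q,.034)[:2] for q in c.reshape(-1,2)],np.float32)
    e=cv2.fitEllipse(P); print('px',round(u),round(v),'world',np.round(e[0],4),np.round(e[1],4))
    if abs(e[0][0]-.4755)<.02 and abs(e[0][1])<.02:
        # dark cross: rectify top and find line angle
        n=120;k=[onz(p,0,0,0)]
        src=[];dst=[]
        M=np.linalg.inv(p['cam_to_world'])
        for dx,dy in [(-.03,-.03),(.03,-.03),(.03,.03),(-.03,.03)]:
            q=M@[e[0][0]+dx,e[0][1]+dy,.034,1]; src.append([p['cx']-p['fx']*q[0]/q[2],p['cy']+p['fy']*q[1]/q[2]]); dst.append([(dx+.03)*4000,(dy+.03)*4000])
        W=cv2.warpPerspective(im,cv2.getPerspectiveTransform(np.float32(src),np.float32(dst)),(240,240))
        cv2.imwrite('pics/rect.png',W)
        g=cv2.cvtColor(W,cv2.COLOR_BGR2GRAY).astype(float)
        pol=cv2.warpPolar(g,(100,360),(120,120),100,0)
        r=np.concatenate([pol[:,22:32],pol[:,42:62]],1).mean(1)
        f=r.reshape(4,90).mean(0); i=f.argmin(); print('cross mod90',i,f.min(),np.median(f))
E
python3 chk.py
```

```text
[ 0.49575773 -0.00254519  0.16094077] [ 1.79935368e+02 -3.10852302e-02  3.81875999e+00] [  5.2  20.5 -12.3 113.3   5.9  46.8 -96.6]
px 321 417 world [ 0.3232 -0.0177] [0.0388 0.1141]
px 322 342 world [ 0.3958 -0.0129] [0.034  0.1081]
px 590 203 world [ 0.5123 -0.2031] [0.0803 0.2398]
px 323 41 world [0.6187 0.002 ] [0.035  0.0351]
```

View pics/w2.png

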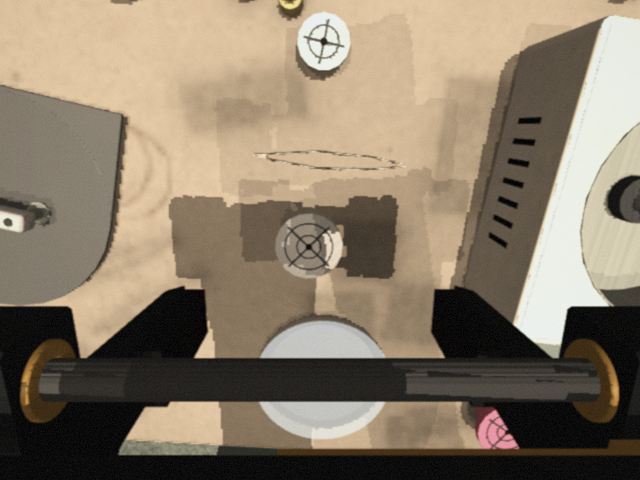

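The chuck is in the gripper's shadow, centred at (308,246), with its cross clearly visible. The small chuck is at (323,41) and the tweezers are above the large chuck.

Run:
```python
from h import *
im=cv2.imread('pics/w2.png');p=camera_params('wrist')
# center: darkest blob near
g=cv2.GaussianBlur(cv2.cvtColor(im,cv2.COLOR_BGR2GRAY),(0,0),1.5)
w=g[236:256,298:318];v,u=np.unravel_index(w.argmin(),w.shape);u+=298;v+=236
c=onz(p,u,v,.034);print(u,v,c)
M=np.linalg.inv(p['cam_to_world']);src=[];dst=[]
for dx,dy in [(-.03,-.03),(.03,-.03),(.03,.03),(-.03,.03)]:
    q=M@[c[0]+dx,c[1]+dy,.034,1]; src.append([p['cx']-p['fx']*q[0]/q[2],p['cy']+p['fy']*q[1]/q[2]]); dst.append([(dx+.03)*4000,(dy+.03)*4000])
W=cv2.warpPerspective(im,cv2.getPerspectiveTransform(np.float32(src),np.float32(dst)),(240,240),flags=cv2.INTER_CUBIC)
gg=cv2.cvtColor(W,cv2.COLOR_BGR2GRAY).astype(np.float32)
pol=cv2.warpPolar(gg,(100,360),(120,120),100,0)
r=np.concatenate([pol[:,20:30],pol[:,42:66]],1).mean(1); f=np.convolve(np.r_[r,r].reshape(-1,90)[:4].mean(0),np.ones(3)/3,'same')
print(f.argmin(),f.min(),np.median(f)); print([int(r[k*90:(k+1)*90].argmin()) for k in range(4)])
m=(gg>105);print(m.mean())
```

```text
308 246 [0.47663353 0.00316446 0.034     ]
49 68.34804026285806 138.58701070149738
[50, 51, 49, 48]
0.6325173611111111
```

Request:
servo_tool --plan "-1.86 -0.7 4 0 0 0 8.8; -1.86 -0.7 8 0 0 0 8.8; -1.86 -0.7 12 0 0 0 8.8; -1.86 -0.7 14.9 0 0 0 8.8; -1.86 -0.7 14.9 0 0 0 8.8"

```text
clock: 2.95
tool_pos: [0.4754, 0.0036, 0.0105]
tool_rot: [179.9, 0.2, 3.9]
ft_force: [0.2, 0.1, 1.0]
width: 0.0879
gripper_force: 0.0
```

Request:
servo_tool --plan "0 0 0 0 0 0 4.8; 0 0 0 0 0 0 4.8; 0 0 0 0 0 0 4.8; 0 0 0 0 0 0 4.8; 0 0 0 0 0 0 4.8"

```text
clock: 3.58
tool_pos: [0.4764, 0.0056, 0.0118]
tool_rot: [180.0, -0.0, 4.0]
ft_force: [-0.3, 0.1, 0.1]
width: 0.0481
gripper_force: 0.0
```

Run:
```python
from h import *
im,d,p=snap('wrist'); a,e,q=snap('scene')
cv2.imwrite('pics/w3.png',np.hstack([cv2.resize(im[200:420,200:440],(400,367)),cv2.resize(a[200:340,240:400],(400,367),interpolation=cv2.INTER_CUBIC)]))
```

```text
(no output)
```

View pics/w3.png

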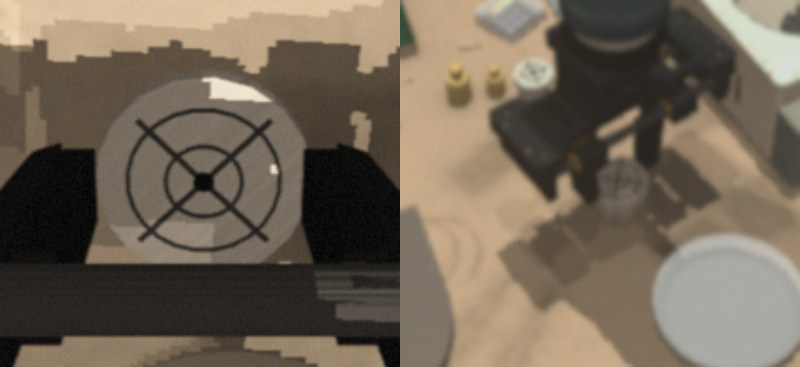

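Request:
servo_tool --plan "0 0 0 0 0 0 2.5; 0 0 0 0 0 0 2.5; 0 0 0 0 0 0 2.5; 0 0 0 0 0 0 2.5; 0 0 0 0 0 0 2.5"

```text
clock: 4.3
tool_pos: [0.4763, 0.0055, 0.0116]
tool_rot: [-180.0, 0.0, 4.0]
ft_force: [-0.2, -1.2, -0.2]
width: 0.0251
gripper_force: 0.0
```

Run:
```python
from h import *
im,d,p=snap('wrist'); s=read_state();print(s['width'],s['gripper_force'],s['tool_pos'])
cv2.imwrite('pics/w4.png',im)
C=cloud(d,p)
for v in (250,290,310,330,350):print(v,[tuple(C[v,u].round(3)) for u in (230,260,280,320,360,380,410)])
```

```text
0.024790580240857497 0.0 [0.47633134 0.0055438  0.01161293]
250 [(np.float64(0.487), np.float64(0.047), np.float64(0.001)), (np.float64(0.488), np.float64(0.033), np.float64(-0.0)), (np.float64(0.489), np.float64(0.023), np.float64(0.001)), (np.float64(0.5), np.float64(0.006), np.float64(0.035)), (np.float64(0.491), np.float64(-0.014), np.float64(0.001)), (np.float64(0.492), np.float64(-0.023), np.float64(0.0)), (np.float64(0.493), np.float64(-0.037), np.float64(-0.0))]
290 [(np.float64(0.467), np.float64(0.046), np.float64(0.001)), (np.float64(0.485), np.float64(0.027), np.float64(0.041)), (np.float64(0.484), np.float64(0.02), np.float64(0.038)), (np.float64(0.484), np.float64(0.005), np.float64(0.034)), (np.float64(0.487), np.float64(-0.01), np.float64(0.039)), (np.float64(0.488), np.float64(-0.018), np.float64(0.041)), (np.float64(0.473), np.float64(-0.039), np.float64(0.001))]
310 [(np.float64(0.456), np.float64(0.046), np.float64(0.0)), (np.float64(0.484), np.float64(0.025), np.float64(0.056)), (np.float64(0.485), np.float64(0.018), np.float64(0.057)), (np.float64(0.475), np.flo
[... 350 characters left out ...]
79), np.float64(0.018), np.float64(0.059)), (np.float64(0.467), np.float64(0.003), np.float64(0.035)), (np.float64(0.481), np.float64(-0.009), np.float64(0.06)), (np.float64(0.487), np.float64(-0.014), np.float64(0.07)), (np.float64(0.489), np.float64(-0.022), np.float64(0.073))]
350 [(np.float64(0.486), np.float64(0.029), np.float64(0.085)), (np.float64(0.485), np.float64(0.021), np.float64(0.082)), (np.float64(0.472), np.float64(0.017), np.float64(0.06)), (np.float64(0.458), np.float64(0.003), np.float64(0.035)), (np.float64(0.474), np.float64(-0.009), np.float64(0.061)), (np.float64(0.486), np.float64(-0.012), np.float64(0.081)), (np.float64(0.489), np.float64(-0.019), np.float64(0.085))]
```

View pics/w4.png

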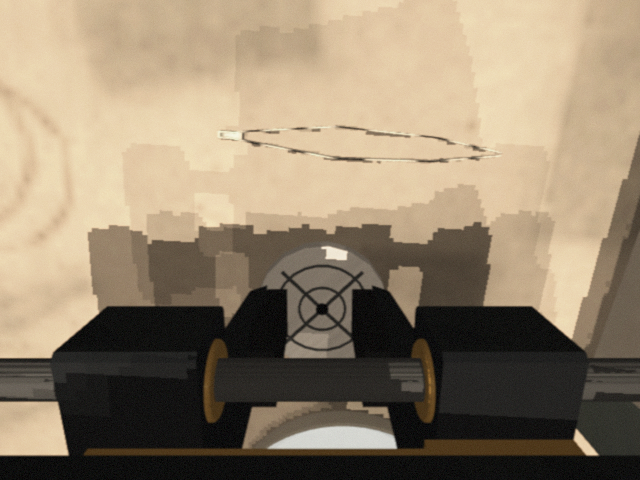

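Run:
```python
from h import *
from scipy.spatial.transform import Rotation as R
z=np.load('w1.npz');p=camera_params('wrist');p['cam_to_world']=z['M'];C=cloud(z['d'],p)
rel=lambda X:(X-[.550,-.2315,.258])
for u,v in [(180,293),(190,295),(200,292),(195,310),(190,330),(150,315),(120,335),(40,320),(40,330),(40,370),(320,380),(455,295),(450,310)]: print(u,v,rel(C[v,u]).round(3))
```

```text
180 293 [0.015 0.053 0.031]
190 295 [0.014 0.049 0.032]
200 292 [0.014 0.046 0.029]
195 310 [0.011 0.046 0.039]
190 330 [0.007 0.046 0.046]
150 315 [0.016 0.056 0.051]
120 335 [0.015 0.06  0.063]
40 320 [0.039 0.052 0.102]
40 330 [0.038 0.051 0.104]
40 370 [0.031 0.051 0.107]
320 380 [0.027 0.    0.107]
455 295 [ 0.008 -0.049  0.031]
450 310 [ 0.008 -0.043  0.044]
```

The fingertips sit about 27 mm above the reported TCP. The fingers closed just above the disc at (320,308), so I'll open, go down and grip again.

Request:
servo_tool --plan "0 0 0 0 0 0 8.8; 0 0 0 0 0 0 8.8; 0 0 0 0 0 0 8.8; 0 0.2 0 0 0 0 8.8; 0 0.2 0 0 0 0 8.8"

```text
clock: 4.97
tool_pos: [0.4764, 0.0033, 0.0116]
tool_rot: [180.0, 0.0, 4.0]
ft_force: [0.7, 0.2, -0.5]
width: 0.0732
gripper_force: 0.0
```

Request:
servo_tool --plan "0 0 0.5 0 0 0 8.8; 0 0 1 0 0 0 8.8; 0 0 1.5 0 0 0 8.8; 0 0 2 0 0 0 8.8; 0 0 2 0 0 0 8.8"

```text
clock: 5.6
tool_pos: [0.476, 0.0035, -0.0089]
tool_rot: [180.0, 0.1, 4.0]
ft_force: [-0.2, 0.2, 0.2]
width: 0.0882
gripper_force: 0.0
```

Request:
servo_tool --plan "0 0 0 0 0 0 4.5; 0 0 0 0 0 0 4.5; 0 0 0 0 0 0 4.5; 0 0 0 0 0 0 4.5; 0 0 0 0 0 0 4.5"

```text
clock: 6.22
tool_pos: [0.4766, 0.0036, -0.0083]
tool_rot: [180.0, -0.0, 4.0]
ft_force: [-0.6, 0.3, 1.7]
width: 0.0506
gripper_force: 30.1
```

Request:
servo_tool --plan "0 0 -4 0 0 0 4.5; 0.5 2 -8 0 0 0.05 4.5; 1 6.5 -11 0 0 0.2 4.5; 1.7 11.5 -12.8 0 0 0.35 4.5; 2.4 16.5 -12.8 0 0 0.5 4.5"

```text
clock: 6.85
tool_pos: [0.5132, -0.1611, 0.1213]
tool_rot: [-180.0, -0.2, -24.9]
ft_force: [1.2, 0.1, -0.6]
width: 0.051
gripper_force: 30.1
```

Request:
servo_tool --plan "2.3 3 0 0 0 0.06 4.5; 4.6 5.9 0 0 0 0.11 4.5; 4.6 5.9 0 0 0 0.11 4.5; 4.6 5.9 0 0 0 0.11 4.5"

```text
clock: 7.35
tool_pos: [0.5287, -0.2311, 0.1192]
tool_rot: [-180.0, 0.1, -30.9]
ft_force: [0.1, 0.2, -0.1]
width: 0.051
gripper_force: 30.1
```

Run:
```python
from h import *
im,d,p=snap('wrist','w5.png'); s=read_state();print(s['tool_pos'],s['tool_rot'],s['q'].round(1),s['ft_force'])
zc=s['tool_pos'][2]+.0083+.034
C=cloud(d,p)
g=cv2.GaussianBlur(cv2.cvtColor(im,cv2.COLOR_BGR2GRAY),(0,0),2)
w=g[270:345,270:370];v,u=np.unravel_index(w.argmin(),w.shape);u+=270;v+=270
print(u,v,onz(p,u,v,zc),C[v,u],zc)
cv2.imwrite('pics/z5.png',cv2.resize(im[180:380,220:420],(600,600)))
```

```text
[ 0.52881633 -0.23055596  0.11931715] [-1.79965266e+02  7.39290817e-02 -3.08406891e+01] [  20.2   30.5   -1.4  103.7    0.9   45.9 -102.5] [-0.13284632 -0.10650854 -0.80412189]
318 333 [ 0.52851005 -0.23167667  0.16161715] [ 0.52870984 -0.23179705  0.1620479 ] 0.16161715335732485
```

View pics/z5.png

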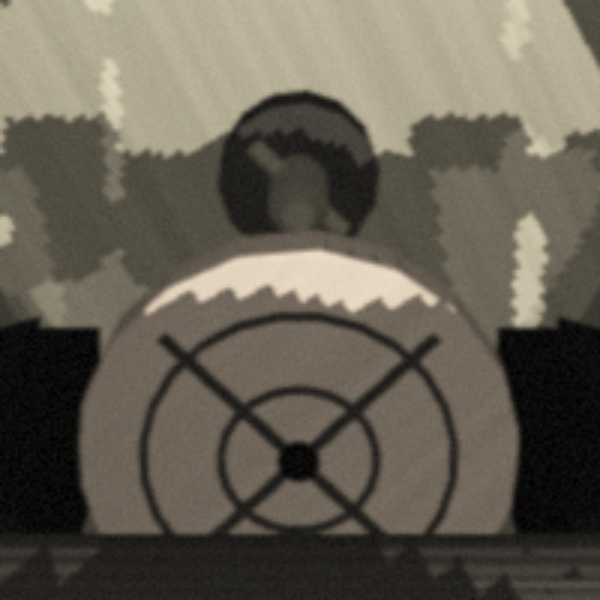

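Run:
```python
from h import *
p=camera_params('wrist')
f=lambda x,y,h: onz(p,220+x/3-.33,180+y/3-.33,h)
print('shoulder',f(299,170,.044),f(299,92,.044),f(220,172,.044),f(378,172,.044))
an=lambda a,b:np.degrees(np.arctan2(*(a-b)[:2][::-1]))
print('pin',an(f(259,154,.049),f(338,220,.049)),(f(259,154,.049)+f(338,220,.049))/2)
h=.1616;print('line',an(f(165,340,h),f(378,533,h)),an(f(437,340,h),f(217,533,h)), 'c',f(298,461,h))
```

```text
shoulder [ 0.53105287 -0.23327522  0.044     ] [ 0.54524048 -0.24171382  0.044     ] [ 0.53908764 -0.21893088  0.044     ] [ 0.52227696 -0.24717941  0.044     ]
pin 18.2647837598677 [ 0.52909589 -0.23205851  0.049     ]
line 14.094938400309562 -76.5283686460299 c [ 0.52828795 -0.23138133  0.1616    ]
```

Request:
servo_tool --plan "0.27 0.06 1 0 0 -0.03 4.5; 0.27 0.06 3 0 0 -0.03 4.5; 0.27 0.06 5 0 0 -0.03 4.5; 0.27 0.06 6 0 0 -0.03 4.5; 0.27 0.06 7 0 0 -0.03 4.5"

```text
clock: 8.02
tool_pos: [0.531, -0.2336, 0.0491]
tool_rot: [-180.0, 0.0, -29.2]
ft_force: [-0.8, 1.0, -0.1]
width: 0.0509
gripper_force: 30.1
```

Request:
servo_tool --plan "0 0 0.3 0 0 0 4.5; 0 0 0.6 0 0 0 4.5; 0 0 0.75 0 0 0 4.5; 0 0 0.75 0 0 0 4.5"

```text
clock: 8.52
tool_pos: [0.5309, -0.2333, 0.0421]
tool_rot: [-180.0, 0.1, -29.2]
ft_force: [-2.1, 2.8, 0.4]
width: 0.051
gripper_force: 30.2
```

Request:
servo_tool --plan "-0.09 -0.04 0 0 0 0 4.5; -0.09 -0.04 0.2 0 0 0 4.5; -0.09 -0.04 0.4 0 0 0 4.5; -0.09 -0.04 0.6 0 0 0 4.5; -0.09 -0.04 0.6 0 0 0 4.5"

```text
clock: 9.15
tool_pos: [0.5304, -0.2329, 0.036]
tool_rot: [-180.0, 0.0, -29.2]
ft_force: [-2.6, 3.9, 3.6]
width: 0.051
gripper_force: 30.3
```

Request:
servo_tool --plan "-0.1 -0.05 0 0 0 0 4.5; -0.1 -0.05 0.1 0 0 0 4.5; -0.1 -0.05 0.1 0 0 0 4.5"

```text
clock: 9.52
tool_pos: [0.5301, -0.2327, 0.0358]
tool_rot: [180.0, -0.0, -29.2]
ft_force: [-3.0, 3.6, 7.5]
width: 0.0507
gripper_force: 30.5
```

Request:
servo_tool --plan "0 0 0 0 0 0 7.5; 0 0 0 0 0 0 7.5; 0 0 0 0 0 0 7.5; 0 0 0 0 0 0 7.5; 0 0 0 0 0 0 7.5"

```text
clock: 10.15
tool_pos: [0.5299, -0.2325, 0.035]
tool_rot: [180.0, -0.0, -29.2]
ft_force: [-0.0, 0.5, -0.4]
width: 0.0751
gripper_force: 0.0
```

Request:
servo_tool --plan "0 0 -3 0 0 -0.15 8; 0 0 -8 0 0 -0.3 8; 0 0 -13 0 0 -0.46 8; 0 0 -17 0 0 -0.46 8; 0 0 -17 0 0 -0.46 8"

```text
clock: 10.78
tool_pos: [0.532, -0.2333, 0.2085]
tool_rot: [179.9, -0.4, -2.9]
ft_force: [0.6, 0.0, 0.7]
width: 0.08
gripper_force: 0.0
```

Run:
```python
from h import *
im,d,p=snap('wrist','w6.png'); s=read_state();print(s['tool_pos'],s['tool_rot'],s['q'].round(1))
C=cloud(d,p)
m=(np.hypot(C[...,0]-.530,C[...,1]+.2333)<.024)&(C[...,2]>.06)
z=C[m];print(m.sum(),np.median(z[:,2]),z[:,:2].mean(0))
A=np.c_[z[:,:2]-[.53,-.2333],np.ones(len(z))];print(np.linalg.lstsq(A,z[:,2],rcond=None)[0])
m2=(np.abs(C[...,2]-.095)<.01)&(abs(C[...,0]-.53)<.1)&(abs(C[...,1]+.233)<.1);print('rim',np.median(C[m2][:,2]))
g=cv2.GaussianBlur(cv2.cvtColor(im,cv2.COLOR_BGR2GRAY),(0,0),1.5).astype(float);g[~m]=255
v,u=np.unravel_index(g.argmin(),g.shape);print(u,v,onz(p,u,v,.078))
```

```text
[ 0.53060092 -0.23274707  0.20626591] [ 1.79943311e+02 -1.46552592e-01 -2.89140584e+00] [ 26.6  24.6  -9.6  99.3   4.8  56.3 -77.8]
4965 0.07895698233123322 [ 0.53824578 -0.2340428 ]
[ 6.18931141 -0.62096299  0.11997552]
rim 0.09515076491510166
326 460 [ 0.3133171  -0.23033057  0.078     ]
```

Request:
servo_tool --plan "-0.7 -5.6 0 0 0 -0.16 8.8; -1.4 -11.2 0 0 0 -0.32 8.8; -2.1 -16.8 0 0 0 -0.48 8.8; -2.8 -22.4 0 0 0 -0.64 8.8; -3.5 -28 0 0 0 -0.8 8.8"

```text
clock: 11.45
tool_pos: [0.5076, 0.0506, 0.2036]
tool_rot: [-179.9, 0.1, 43.3]
ft_force: [0.6, 0.6, 0.2]
width: 0.088
gripper_force: 0.0
```

Request:
servo_tool --plan "3.5 -4.4 0 0 0 -0.16 8.8; 7 -8.8 0 0 0 -0.32 8.8; 10.5 -13.2 0 0 0 -0.48 8.8; 13.9 -17.6 0 0 0 -0.65 8.8; 13.9 -17.6 0 0 0 -0.65 8.8"

```text
clock: 12.08
tool_pos: [0.4879, 0.2775, 0.2037]
tool_rot: [-179.8, -0.1, 80.7]
ft_force: [0.1, -0.2, -0.5]
width: 0.088
gripper_force: 0.0
```

Run:
```python
from h import *
im,d,p=snap('wrist','w7.png'); s=read_state();print(s['tool_pos'],s['tool_rot'],s['q'].round(1))
C=cloud(d,p); np.savez('w7.npz',im=im,d=d,M=p['cam_to_world'])
m=(abs(C[...,2]-.046)<.006)&(np.hypot(C[...,0]-.487,C[...,1]-.249)<.06)
m=cv2.morphologyEx(m.astype(np.uint8),cv2.MORPH_OPEN,np.ones((3,3)))
v,u=np.nonzero(m);print(m.sum(),u.min(),u.max(),v.min(),v.max())
P=np.array([onz(p,a,b,.046)[:2] for a,b in zip(u,v)],np.float32);print(P.mean(0),cv2.minAreaRect(P))
hz=np.median(C[m>0][:,2]);print(hz)
m=(abs(C[...,2]-.012)<.005)&(np.hypot(C[...,0]-.49,C[...,1]-.25)<.14)
v,u=np.nonzero(m);print(m.sum(),u.min(),u.max(),v.min(),v.max(),np.median(C[m][:,2]))
```

```text
[0.4889442  0.27412008 0.20342253] [-1.79819184e+02  3.26501221e-02  8.04032966e+01] [ -6.6  27.  -35.8 100.8  18.1  58.2 -58.8]
1605 318 334 193 289
[0.48926893 0.25264266] ((0.4892590641975403, 0.25133609771728516), (0.08335985988378525, 0.0136200450360775), 80.76558685302734)
0.04610258749534929
30637 230 430 76 320 0.012311268868427705
```

View pics/w7.png

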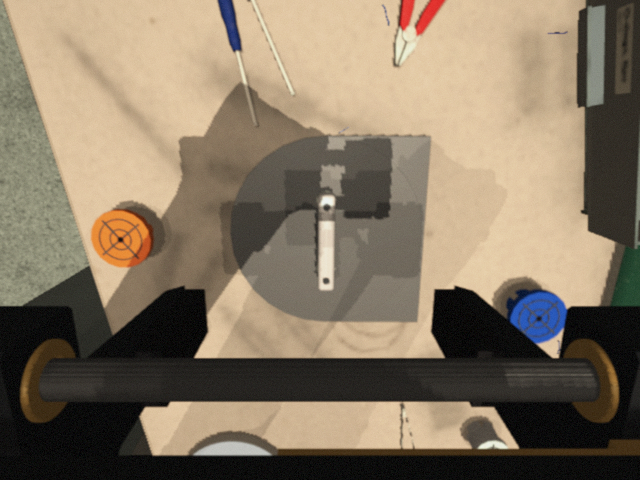

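Request:
servo_tool --plan "-2.24 0.42 5 0 0 -0.006 8.8; -2.24 0.42 11 0 0 -0.006 8.8; -2.24 0.42 16.5 0 0 -0.006 8.8; -2.24 0.42 19.5 0 0 -0.006 5; -2.24 0.42 20.7 0 0 -0.006 5"

```text
clock: 12.75
tool_pos: [0.4898, 0.2469, -0.0043]
tool_rot: [-179.8, 0.2, 80.4]
ft_force: [0.4, 0.2, 0.5]
width: 0.0703
gripper_force: 0.0
```

Request:
servo_tool --plan "0 0 0 0 0 0 1; 0 0 0 0 0 0 1; 0 0 0 0 0 0 1; 0 0 0 0 0 0 1; 0 0 0 0 0 0 1"

```text
clock: 13.38
tool_pos: [0.4913, 0.2498, -0.0016]
tool_rot: [180.0, -0.0, 80.5]
ft_force: [0.6, -0.7, -0.3]
width: 0.0202
gripper_force: 0.0
```

Request:
servo_tool --plan "0 0 0 0 0 0 0.8; 0 0 0 0 0 0 0.8; 0 0 0 0 0 0 0.8"

```text
clock: 13.75
tool_pos: [0.4906, 0.2499, -0.0018]
tool_rot: [-180.0, 0.0, 80.6]
ft_force: [-2.9, -0.3, 5.0]
width: 0.0137
gripper_force: 30.0
```

Request:
servo_tool --plan "0 0 -3.5 0 0 0 0.8; -1 0.2 -8.5 0 0 0 0.8; -5 0.8 -12.5 0 0 0 0.8; -10 1.7 -15 0 0 0 0.8; -15.5 2.6 -15 0 0 0 0.8"

```text
clock: 14.38
tool_pos: [0.4929, 0.0915, 0.1499]
tool_rot: [179.8, -0.1, 80.6]
ft_force: [1.1, 0.1, -2.1]
width: 0.0133
gripper_force: 30.0
```

Request:
servo_tool --plan "-5.5 0.9 0 0 0 -0.03 0.8; -11 1.8 0 0 0 -0.06 0.8; -16.5 2.8 0 0 0 -0.1 0.8; -22 3.7 0 0 0 -0.1 0.8; -27.5 4.7 0 0 0 -0.1 0.8"

```text
clock: 15.0
tool_pos: [0.492, -0.1886, 0.1478]
tool_rot: [-180.0, 0.0, 86.3]
ft_force: [1.0, 0.4, -3.0]
width: 0.0139
gripper_force: 30.0
```

Request:
servo_tool --plan "-3 0.2 0 0.05 0 0 0.8; -4.4 0.3 0 0.16 0 0 0.8; -4.4 0.3 1 0.16 0 0 0.8; -4.4 0.3 1 0.16 0 0 0.8"

```text
clock: 15.5
tool_pos: [0.4915, -0.2293, 0.1366]
tool_rot: [-170.8, -0.1, 86.3]
ft_force: [-0.3, 0.4, -2.0]
width: 0.0136
gripper_force: 30.0
```

Run:
```python
from h import *
im,d,p=snap('wrist','w8.png'); s=read_state();print(s['tool_pos'],s['tool_rot'],s['q'].round(1))
np.savez('w8.npz',im=im,d=d,M=p['cam_to_world'])
```

```text
[ 0.49160314 -0.22936064  0.13729622] [-1.70783950e+02 -4.78827396e-02  8.63495303e+01] [ 40.1  34.2 -29.5  99.1  20.2  61.3  -1.4]
```

View pics/w8.png

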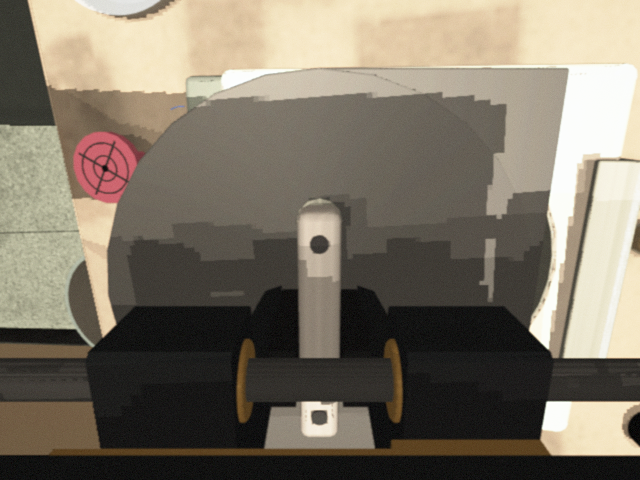

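Run:
```python
from h import *
z=np.load('w8.npz');p=camera_params('wrist');p['cam_to_world']=z['M'];C=cloud(z['d'],p)
a=np.radians(-3.6);Rz=np.array([[np.cos(a),np.sin(a),0],[-np.sin(a),np.cos(a),0],[0,0,1]])
K=(C-[.5303,-.2333,0])@Rz.T*1000
for v in (80,120,160,200,240,280):
    r=K[v]; 
    i=max(u for u in range(300,600) if 103<r[u,2] and abs(r[u,2]-r[u-1,2])<3 and r[u,0]<75 and r[u-3,2]>103)
    j=[u for u in range(i+5,638) if 106<r[u,2]<125 and r[u,0]>70]
    print(v,'rear',i,r[i-2].round(1),r[i-30].round(1),'lip',(j[0],r[j[0]+2].round(1)) if j else None)
m=(abs(K[...,2]-95)<4);print('rim z',np.median(K[60:400,570:630][m[60:400,570:630]][:,2]))
t=K[150:270,150:500].reshape(-1,3);t=t[(t[:,2]>100)&(t[:,2]<150)]
print(np.linalg.lstsq(np.c_[t[:,:2],np.ones(len(t))],t[:,2],rcond=None)[0])
```

```text
80 rear 567 [ 50.5  85.5 136.7] [ 41.   85.6 136.9] lip None
120 rear 561 [ 51.   71.8 135.4] [ 40.4  71.7 138.2] lip None
160 rear 555 [ 51.   57.2 135.5] [ 40.6  57.2 137. ] lip (597, array([ 79.3,  55.5, 108.7]))
200 rear 549 [ 51.2  41.8 135.2] [ 40.1  41.9 137.9] lip (588, array([ 78.3,  38. , 109.3]))
240 rear 543 [ 50.7  25.9 136.5] [ 39.5  26.  138.9] lip (580, array([ 77.9,  19.7, 109.6]))
280 rear 537 [ 51.1   8.5 135.6] [ 39.4   8.8 138.3] lip (573, array([ 7.850e+01, -1.000e-01,  1.085e+02]))
rim z 95.1665951808219
[-1.61089263e-01 -5.20670016e-04  1.44550800e+02]
```

Request:
servo_tool --plan "0 0.2 1.2 0 0 0 0.8; 0 0.38 2.4 0 0 0 0.8; 0 0.5 3.1 0 0 0 0.8; 0 0.54 3.36 0 0 0 0.8; 0 0.54 3.36 0 0 0 0.8"

```text
clock: 16.18
tool_pos: [0.4926, -0.2304, 0.104]
tool_rot: [-170.8, -0.0, 86.3]
ft_force: [-0.0, 0.3, -1.9]
width: 0.0134
gripper_force: 30.0
```

```bash
cat > edge.py <<'E'
from h import *
im,d,p=snap('wrist'); s=read_state();print(s['tool_pos'],s['tool_rot'],s['ft_force'])
C=cloud(d,p)
a=np.radians(-3.6);Rz=np.array([[np.cos(a),np.sin(a),0],[-np.sin(a),np.cos(a),0],[0,0,1]])
K=(C-[.5303,-.2333,0])@Rz.T*1000
t=K[150:270,150:500].reshape(-1,3);t=t[(t[:,2]>94)&(t[:,2]<150)]
f=np.linalg.lstsq(np.c_[t[:,:2],np.ones(len(t))],t[:,2],rcond=None)[0];print('plane',f)
for v in (90,130,160,200,240):
    r=K[v]; e=abs(r@[-f[0],-f[1],1]-f[2])<2.5
    i=max(u for u in range(300,620) if e[u-4:u+1].all()); print(v,i,r[i-1].round(1),r[i+5].round(1),r[i+12].round(1))
E
python3 edge.py
```

```text
[ 0.49279244 -0.2305317   0.10421418] [-1.70851806e+02  5.37917230e-03  8.62769503e+01] [-0.62247113 -0.32396428 -0.94503543]
plane [-1.59855071e-01 -7.13505791e-04  1.12730583e+02]
90 559 [ 50.4  81.1 102.8] [ 52.4  81.1 102.9] [57.5 81.6 95.8]
130 560 [ 52.5  67.1 103.7] [57.8 67.  95.3] [60.6 67.  94.4]
160 555 [ 52.4  56.1 103.5] [57.4 55.6 95.9] [60.2 55.5 95.3]
200 549 [ 52.6  40.7 103. ] [62.4 37.5 83.1] [61.7 39.  92. ]
240 543 [ 53.1  24.2 101.8] [70.7 13.9 61.7] [70.7 16.1 69.8]
```

Request:
servo_tool --plan "0 0.05 0.3 0 0 0 0.8; 0 1.2 0.1 0 0 0 0.8; 0 2.2 -0.06 0 0 0 0.8; 0 2.4 -0.08 0 0 0 0.8; 0 2.4 -0.08 0 0 0 0.8"

```text
clock: 16.85
tool_pos: [0.5165, -0.2319, 0.1009]
tool_rot: [-170.8, -0.0, 86.3]
ft_force: [-0.3, 0.2, -1.4]
width: 0.0134
gripper_force: 30.0
```

```bash
python3 edge.py
```

```text
[ 0.51621796 -0.23196908  0.10093317] [-1.70808886e+02 -1.80318650e-03  8.62822780e+01] [-0.46835466  0.16819563 -1.56035983]
plane [-1.57486726e-01 -3.47407121e-02  1.16407529e+02]
90 565 [ 75.9  81.1 100.9] [80.  81.5 95.5] [82.8 81.5 94.6]
130 550 [ 72.6  67.1 101.5] [75.3 67.1 99.8] [79.3 67.1 95.6]
160 549 [ 74.   56.2 101. ] [ 76.2  56.2 100.7] [80.7 55.8 95.5]
200 483 [ 51.   40.9 104.6] [ 53.4  40.8 104. ] [ 55.6  41.1 105.3]Traceback (most recent call last):
  File "edge.py", line 10, in <module>
    i=max(u for u in range(300,620) if e[u-4:u+1].all()); print(v,i,r[i-1].round(1),r[i+5].round(1),r[i+12].round(1))
ValueError: max() iterable argument is empty
```

Request:
servo_tool --plan "0 0.4 -0.06 0 0 0 0.8; 0 0.8 -0.13 0 0 0 0.8; 0 1.2 -0.19 0 0 0 0.8; 0 1.2 -0.19 0 0 0 0.8"

```text
clock: 17.4
tool_pos: [0.5289, -0.2327, 0.101]
tool_rot: [-170.9, -0.0, 86.3]
ft_force: [-0.4, 0.6, -2.2]
width: 0.0134
gripper_force: 30.0
```

Request:
servo_tool --plan "0 0.07 0.4 -0.04 0 0 0.8; 0 0.15 0.81 -0.08 0 0 0.8; 0 0.24 1.2 -0.12 0 0 0.8; 0 0.35 1.56 -0.16 0 0 0.8; 0 0.35 1.56 -0.16 0 0 0.8"

```text
clock: 18.02
tool_pos: [0.5289, -0.233, 0.0853]
tool_rot: [-180.0, 0.0, 86.3]
ft_force: [-1.0, 0.4, -2.1]
width: 0.0134
gripper_force: 30.0
```

```bash
cat > pl.py <<'E'
from h import *
im,d,p=snap('wrist'); s=read_state();print(s['tool_pos'],s['tool_rot'],s['ft_force'])
C=cloud(d,p)
a=np.radians(-3.6);Rz=np.array([[np.cos(a),np.sin(a),0],[-np.sin(a),np.cos(a),0],[0,0,1]])
K=(C-[.5303,-.2333,0])@Rz.T*1000
m=(np.hypot(K[...,0],K[...,1])<84)&(abs(K[...,2]-100)<9)&((K[...,1]>20)|(K[...,0]<-30));t=K[m]
f=np.linalg.lstsq(np.c_[t[:,:2],np.ones(len(t))],t[:,2],rcond=None)[0];print('plane',len(t),f,np.std(t[:,2]-t[:,:2]@f[:2]-f[2]))
E
python3 pl.py
```

```text
[ 0.52890759 -0.23305342  0.08525874] [-1.79941527e+02  1.98003603e-02  8.62641533e+01] [-2.06851188 -0.42894435  1.09288735]
plane 57868 [ 6.46115274e-04 -2.04435072e-03  9.94159792e+01] 0.714955577800228
```

Request:
servo_tool --plan "0 0 0.05 0 0 0 0.8; 0 0 0.05 0 0 0 4; 0 0 0.05 0 0 0 4; 0 0 0.05 0 0 0 4; 0 0 0.05 0 0 0 4"

```text
clock: 18.7
tool_pos: [0.5295, -0.2329, 0.0845]
tool_rot: [-180.0, -0.0, 86.3]
ft_force: [-0.7, 0.4, 0.0]
width: 0.0401
gripper_force: 0.0
```

Request:
servo_tool --plan "0 0 0 0 0 0 5; 0 0 -1 0 0 0 5; 0 0 -4 0 0 0 5; 0 0 -8 0 0 0 5; 0 0 -12 0 0 0 5"

```text
clock: 19.32
tool_pos: [0.5294, -0.2328, 0.2064]
tool_rot: [180.0, 0.0, 86.3]
ft_force: [0.2, 0.4, 0.6]
width: 0.0499
gripper_force: 0.0
```

```bash
sed -i "s/snap('wrist')/snap('wrist','w9.png')/" pl.py
cat >> pl.py <<'E'
m=(abs(K[...,2]-110)<3)&(K[...,0]>70)&(K[...,0]<100);print('lip min x',np.percentile(K[m][:,0],[2,50]),K[m][:,1].min(),K[m][:,1].max())
m=(abs(K[...,2]-99)<2.0)&(K[...,0]<79)&(K[...,0]>0);print('plate y',np.percentile(K[m][:,1],[.5,99.5]))
l=K[(abs(K[...,2]-99)<2)&(abs(K[...,1])<40)];print('front x',np.percentile(l[:,0],.2))
E
python3 pl.py
```

```text
[ 0.53251205 -0.23344757  0.2118764 ] [1.79548484e+02 1.49836536e-01 8.62880885e+01] [2.39231297 0.18505734 3.7820811 ]
plane 24125 [ 4.42891479e-04 -1.33831703e-03  9.93647151e+01] 0.7309319548336511
lip min x [78.41818187 87.86055557] -54.68965111697291 55.4033707314435
plate y [-85.12344156  88.19221486]
front x -87.20275059989942
```

View pics/w9.png

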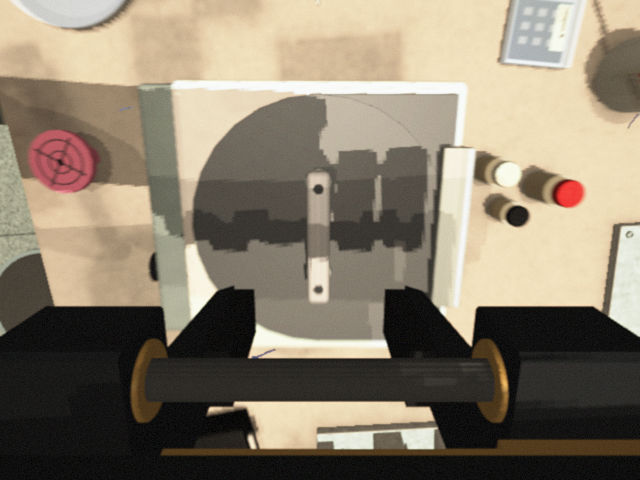

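The cover lies flat with its front edge at x ≈ -87 mm and its rear edge under the lip (440–475,150–305). The gripper is clear, so I'm handing in.

```bash
python3 -c "
from station import *
print(job_done())"
```

```text
the job is handed in; nothing more can be done
None
```

I set the larger chuck home on the spindle over the pin, and the cover lies flat on the rim with its rear edge under the lip. I handed the job in at about 19 s of robot time; the hand-in call gave no verdict.

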